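# Feed a bushing slip through the guide rail with a push stick

### The arm

A 6-joint arm with a two-finger parallel gripper is mounted at the origin on the work surface. World frame = base frame: x ahead of the robot, y to its left, z up, the work surface at z = 0. Lengths are in mm, angles in rad, forces in N, time in s.
With the tool pointing down it reaches from about 400 to 925 mm from the base axis. Payload 12.5 kg.
Tool frame: the origin (TCP) lies midway between the tips of the shut fingers; the grasp point (between the pads) lies 19 mm behind it (env.grip_depth is the distance from the TCP to the grasp point, in mm); z points along the fingers, y is the line along which they close (so a half turn about z gives the same grasp; the last joint's range is limited). The gripper opens to 95 mm and grips with 3 to 60 N. Pads are 20 mm wide; open, the fingers measure 119 mm over their backs; the gripper's body (75 mm by 180 mm) begins 59 mm behind the grasp point.
Start: joints at [1.132, 0.491, 1.559, -0, 1.092, -0.106], TCP at [204.165, 590.731, 214.661] pointing down, gripper open.
Joint ranges: [-3.1, 3.1], [-0.84, 2.19], [0.05, 2.79], [-1.13, 4.28], [0.06, 2.93], [-2.69, 2.69]. Speed limits (rad/s): [2.22, 2.22, 2.79, 3.14, 3.14, 3.14].

### API

Orientations are given as [roll, pitch, yaw] about the fixed x, y, z axes, in that order (R = Rz(yaw) Ry(pitch) Rx(roll)).
In Python, from cell import monitor, viewer, order, env gives the robot as it stands.
- The arm moves only by the tool move_arm, never from a script. Its argument "moves" is one flat list of numbers, 4 for each row, row after row: the shift along the tool's x, y, z normalised to -1 to 1, where 1 is 0.15 m, then the turn about the tool's z normalised to -1 to 1, where 1 is pi/2 rad. A call has 1 to 10 rows; each row shifts and turns the commanded pose from where the row before left it, along the tool's axes as they then stand; what a row does not reach is not made up. A row lasts 1/8 s, in which the tool goes at most 62.5 mm and 10.7 degrees, less where a joint would pass 70% of its speed; a pose out of reach is approached as far as the arm can. A call with a number of a shift or a turn outside -1 to 1 is refused whole. A call with a gripper value outside its range is refused whole. "claw" is the finger opening in mm, from 0 to 95.1, set as the call begins (left out, the last holds). The fingers move at their own pace and stop on an object; the grip force is fixed at half the most. Time passes only in rows, so rows that do not move let the fingers close. It gives the time, the measured TCP pose, the force, the opening and the grip force at its end, in the units of the state.
- monitor.state(): the state, without advancing time (a new reading comes with each control period).
- viewer.read_camera(name): name is "scene" or "side" or "wrist"; returns the picture (420x560x3 uint8, red, green, blue); there is no depth.
- viewer.camera_info(name): a dict with "K" (3x3 intrinsics, pixels), "camera_from_world" (4x4, takes a point from world to camera coordinates). Camera axes: x right, y down, z forward; pixel columns grow to the right and rows downward; lengths in mm; the calibration is good to about 2 mm. A picture is of the moment at which its call begins: read the wrist's pose just before it. camera_info takes no time and is no camera call; for the wrist camera it gives the pose at the moment of the call.
- order.job_done(): hands the job in; it is judged then, once.
The state is a dict: "t": time; "joints": joint angles; "qvel": joint speeds; "tau": joint torques, N m; "eef_pos": TCP position; "tcp_rot": TCP orientation; "ft_force": force on the tool from outside, world axes, zero at the start; "moment": the same for the moment, N m; "opening": opening from 0.0 (shut) to 1.0 (fully open); "grip_force": force on a finger pad.
Only numpy, scipy, OpenCV 4.12 (cv2) and the standard library are available. Lean on these libraries where they do the work, as an engineer would, in place of code of your own. Each camera call takes 0.05 s, during which the arm holds its last target. There are 200 camera calls.

### The job

With the push stick, not the fingers, gently feed the wooden bushing slip that waits in the guide rail through the channel, under the sprung roller, until it bears on the sprung end plate with a firm press of about 8 N, never more than 15 N on the plate; ease it past any resistance rather than forcing it (25 N at most on the stick). Then draw the stick out, lay it on the table clear of the rail with the slip left resting against the end plate, and leave everything else where it is.

Things in the scene. Friction and masses are not known exactly. Their poses are not given: they have to be found in the camera images.
- rail: Guide rail, fixed: aluminium channel on a dark wooden base 290 x 80 x 10. Origin on the table, 10 mm under point mouth. x points along the channel in the feed direction, z up. Channel 24 wide inside, walls 12 thick. x -85 to 0 is an open-topped lead-in, walls 12 high; before it, to x -107, a flare opening outward, that end open. x 0 to 120 is the tunnel.
- mouth (a point): Tunnel mouth, middle of the channel floor, 10 mm above the table; axes as the rail's. The tunnel is 20 high inside, roofed by two lips 4 thick that leave a 10 mm slot in the middle, so the slip can be seen from above. The end stop's sprung plate closes it inside; its resting face is anywhere from x 78 to 98 mm past the mouth, set differently each time and not measured: find it by feel.
- roller (a joint): Lift (m) of the sprung brass roller, 24 across and 8 wide, in the roof slot 68 mm past the mouth. At 0 it hangs 1.5 mm below the height of the slip's top. The slip's front is forced under it against a short peak of about 5 to 10 N; after that it rides on the slip, and the slip drags with a steady 4 to 9 N and stays where it is left.
- stop: End stop, fixed to the rail: aluminium block 40 long, 60 wide, 36 high, 130 to 170 mm past the mouth. Its origin and axes are the rail's, not the plate's. A stem through it, screwed in or out, carries the steel plate (21 wide, 17 high, 5 thick) in the tunnel. Spring 4 N per mm from zero, 8 mm travel. On drawing the stick back the plate pushes the slip back a little, until drag holds it.
- slip_center (a point): Centre of the bushing slip, a loose light wooden block 40 long (its x), 21.5 wide, 18 high, about 25 g. It waits lengthwise in the lead-in on the channel floor.
- handle (a point): Grip point of the push stick: loose plywood tool, about 60 g, standing on the table. Foot bar 140 long, 18 wide, 14 high; upright handle 36 long (x), 18 thick (y), rising to 62 above the underside. Point at mid-handle, 40 above the underside. x points to the nose, 100 ahead; tail 40 behind. The bar fits the channel with 3 mm each side; the handle does not pass under the tunnel roof, nor need it.
- nose (a point): Middle of the push stick's nose face, the end of the foot bar that pushes, 7 mm above the stick's underside.
- spare_a_center (a point): a spare bushing slip like the one in the rail (40 x 21.5 x 18), loose on the table; leave alone. Point at its centre.
- spare_b_center (a point): another spare bushing slip, loose on the table; leave alone. Point at its centre.
- wrench_at (a point): steel wrench lying on the table, bystander
- screwdriver_at (a point): screwdriver lying on the table, bystander
- spool_at (a point): small metal wire spool, 44 across, 36 tall, bystander
- fitting_a_at (a point): small turned brass fitting, 24 across, 34 tall, standing, bystander
- fitting_b_at (a point): a second brass fitting of the same size, bystander
- screwbox_at (a point): open cardboard box of screws, 110 x 140 x 60, bystander
- slip: The bushing slip; origin at the centre of its underside.
- stick: The push stick; origin on its underside, below the handle's middle, 40 mm under point handle.

How it is judged:
By the outcome, as a careful person would: the job done as asked, in the order asked, and still so for the second after the job is handed in, with the robot touching nothing.
It also fails if it takes over 67 s, if anything falls off the work surface, if the arm or the gripper's body presses on something with over 40 N, if the wrist force passes 120 N, or if a joint passes its speed limit or range.

## Working session

There is one attempt and no reset: what is moved stays moved. The work goes in short steps, Python scripts to look and compute and a tool call to move; the robot and the scene stay as the last step left them, time stands still between calls to the robot, and variables do not carry over. Pictures are saved under pics/ and viewed, at most 10 in all, crops included, and the job is handed in when it is done.

Besides the shell and the picture viewer there is one more tool, called by a JSON object that holds its "fn" and its "kwargs". move_arm: Moves the arm, as the interface text tells. Scaled input: -1 to 1 covers 0.15 m each way for a shift and pi/2 rad each way for a turn. Its arguments: {"type":"object","properties":{"moves":{"type":"array"},"claw":{"type":"number"}},"required":["moves"]}

```bash
ls; mkdir -p pics; python3 - <<'E'
from cell import monitor, viewer, order, env
import cv2
print(monitor.state()); print(env.grip_depth)
for n in ("scene","side","wrist"):
    im=viewer.read_camera(n); cv2.imwrite(f"pics/{n}0.png",im[:,:,::-1]); i=viewer.camera_info(n); print(n,i["K"],i["camera_from_world"])
E
```

```text
pics
{'t': 0.0, 'joints': array([ 1.13240699e+00,  4.91542105e-01,  1.55943503e+00, -9.54761142e-06,
        1.09168050e+00, -1.05611794e-01]), 'qvel': array([ 0.00034081, -0.00104548,  0.00037446,  0.00106479,  0.00048681,
        0.0014695 ]), 'tau': array([ 3.73258503e-03, -6.12649369e+01, -2.58191407e+01,  6.93482766e-02,
        4.81084292e-02, -7.07987806e-05]), 'eef_pos': array([204.0569886 , 590.50454257, 214.07755308]), 'tcp_rot': array([-3.14053271e+00, -1.03845082e-04,  2.80881946e+00]), 'ft_force': array([-0.16966716,  0.92504941, -0.54756638]), 'moment': array([-0.00893269, -0.03602662, -0.04723474]), 'grip_force': 0.0, 'opening': 0.9993157165188955}
18.8
scene [[483.03120112   0.         284.30884796]
 [  0.         483.03120112 220.60378529]
 [  0.           0.           1.        ]] [[ 1.57968690e-01  9.87440168e-01  2.79416726e-03 -1.39739798e+02]
 [ 7.21976966e-01 -1.13569052e-01 -6.82533025e-01 -3.55349453e+02]
 [-6.73643194e-01  1.09836172e-01 -7.30849411e-01  1.80466326e+03]
 [ 0.00000000e+00  0.00000000e+00  0.00000000e+00  1.00000000e+00]]
side [[383.08231682   0.         274.19907024]
 [  0.         383.08231682 217.9379984 ]
 [  0.           0.           1.        ]] [[ 7.90545593e-01 -6.12187287e-01  1.62601203e-02 -4.15509033e+02]
 [-4.04658590e-01 -5.42114945e-01 -7.36452858e-01  2.96954257e+02]
 [ 4.59661931e-01  5.75619764e-01 -6.76293425e-01  6.08756010e+02]
 [ 0.00000000e+00  0.00000000e+00  0.00000000e+00  1.00000000e+00]]
wrist [[330.44238838   0.         279.61321389]
 [  0.         330.44238838 204.44600437]
 [  0.           0.           1.        ]] [[ 3.25999094e-01  9.45369154e-01 -1.32408173e-03 -6.24154466e+02]
 [ 9.03144110e-01 -3.11023772e-01  2.95964407e-01 -3.37444994e+01]
 [ 2.79383801e-01 -9.76799652e-02 -9.55198051e-01  3.93652292e+02]
 [ 0.00000000e+00  0.00000000e+00  0.00000000e+00  1.00000000e+00]]
```

View pics/scene0.png

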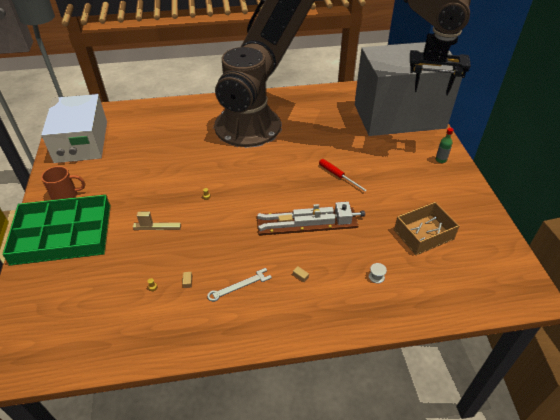

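View pics/side0.png

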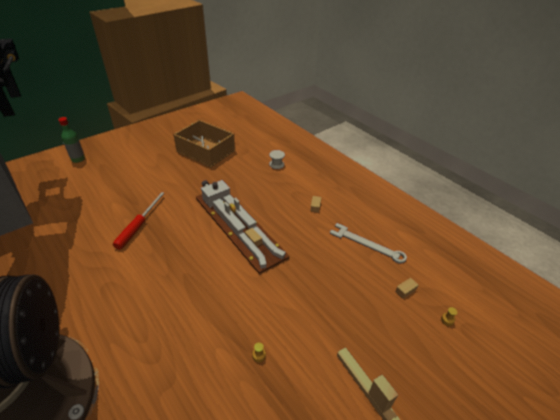

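The scene view shows the stick (handle top at about 145,213, nose near 180,226), and the rail running from its flare at about 260,222 to the stop at 345,213. In the side view the stick is at (345,352)–(395,415) and the rail runs from (275,262) up to (205,185).

```bash
cat > h.py <<'E'
from cell import monitor, viewer, order, env
import cv2, numpy as np
def ray(info,u,v,z):
    T=np.array(info["camera_from_world"]);K=np.array(info["K"])
    R=T[:3,:3];c=-R.T@T[:3,3];d=R.T@np.linalg.solve(K,[u,v,1.])
    return c+d*(z-c[2])/d[2]
def proj(info,p):
    T=np.array(info["camera_from_world"]);q=np.array(info["K"])@(T[:3,:3]@np.array(p,float)+T[:3,3]);return q[:2]/q[2]
def shot(n,name):
    i=viewer.camera_info(n);im=viewer.read_camera(n);cv2.imwrite(f"pics/{name}.png",im[:,:,::-1]);return i,im
def st():
    s=monitor.state();print("t",round(s["t"],2),s["eef_pos"].round(1),s["tcp_rot"].round(4),s["ft_force"].round(1),"op",round(s["opening"]*95.1,1),"g",round(s["grip_force"],1));return s
def tool(s,target,rot=None):
    from scipy.spatial.transform import Rotation as Ro
    R=Ro.from_euler("xyz",s["tcp_rot"]).as_matrix();d=R.T@(np.array(target)-s["eef_pos"]);return d, d/150
E
python3 - <<'E'
from h import *
a=viewer.camera_info("scene");b=viewer.camera_info("side")
for n,u,v,z in [("nose",180,226,7),("tail",134,227,7),("handletop",145,213,62),("flareL",260,222,15),("stopend",345,208,46),("slip",286,217,28),("base near left",259,233,5),("base near right",357,228,5)]: print(n,ray(a,u,v,z).round(0))
for n,u,v,z in [("nose",345,352,7),("handletop",380,382,62),("base corner",286,258,5),("base corner2",265,267,5),("slip",254,237,28)]: print(n,ray(b,u,v,z).round(0))
s=st(); i=viewer.camera_info("wrist"); T=i["camera_from_world"];print(-T[:3,:3].T@T[:3,3])
from scipy.spatial.transform import Rotation as Ro
print(Ro.from_euler("xyz",s["tcp_rot"]).as_matrix().round(3))
E
```

```text
nose [ 482. -252.    7.]
tail [ 464. -388.    7.]
handletop [ 466. -344.   62.]
flareL [510. -14.  15.]
stopend [521. 242.  46.]
slip [514.  64.  28.]
base near left [544. -22.   5.]
base near right [570. 271.   5.]
nose [ 483. -259.    7.]
handletop [ 463. -342.   62.]
base corner [540. -24.   5.]
base corner2 [488. -17.   5.]
slip [508.  52.  28.]
t 0.15 [204.1 590.6 214.2] [-3.1408e+00 -1.0000e-04  2.8088e+00] [-0.9  0.1  0.2] op 94.8 g 0.0
[123.96986269 618.01298028 385.17664132]
[[-0.945  0.327 -0.   ]
 [ 0.327  0.945 -0.001]
 [ 0.    -0.001 -1.   ]]
```

```bash
cat >> h.py <<'E'
def plan(s,target,yaw=None,n=None,step=60.):
    """rows (scaled) for straight path to target from state s, tool pointing down"""
    p=s["eef_pos"];y=s["tcp_rot"][2];d=np.array(target,float)-p
    dy=0 if yaw is None else (yaw-y+np.pi)%(2*np.pi)-np.pi
    n=n or int(np.ceil(max(np.linalg.norm(d)/step,abs(dy)/0.18,1)))
    print("rows",n)
    for k in range(n):
        w=y+dy*k/n;e=d/n
        print([round(float(v),3) for v in ((e[0]*np.cos(w)+e[1]*np.sin(w))/150,(e[0]*np.sin(w)-e[1]*np.cos(w))/150,-e[2]/150,-dy/n/(np.pi/2))],end=", ")
    print()
E
python3 - <<'E'
from h import *
plan(st(),[515,60,214],1.5)
E
```

```text
t 0.15 [204.1 590.6 214.2] [-3.1408e+00 -1.0000e-04  2.8088e+00] [-0.9  0.1  0.2] op 94.8 g 0.0
rows 11
[-0.283, -0.242, 0.0, 0.076], [-0.31, -0.207, 0.0, 0.076], [-0.332, -0.169, 0.0, 0.076], [-0.35, -0.128, 0.0, 0.076], [-0.363, -0.086, 0.0, 0.076], [-0.37, -0.042, 0.0, 0.076], [-0.373, 0.002, 0.0, 0.076], [-0.37, 0.046, 0.0, 0.076], [-0.362, 0.09, 0.0, 0.076], [-0.348, 0.132, 0.0, 0.076], [-0.33, 0.173, 0.0, 0.076],
```

{"fn": "move_arm", "kwargs": {"moves": [-0.28, -0.24, 0, 0.076, -0.31, -0.21, 0, 0.076, -0.33, -0.17, 0, 0.076, -0.35, -0.13, 0, 0.076, -0.36, -0.09, 0, 0.076, -0.37, -0.04, 0, 0.076, -0.37, 0, 0, 0.076, -0.37, 0.05, 0, 0.076, -0.36, 0.09, 0, 0.076, -0.35, 0.13, 0, 0.076]}}

```text
t: 1.4
eef_pos: [484.7, 106.4, 214.7]
tcp_rot: [3.141, -0.0, 1.611]
ft_force: [0.6, 0.6, 1.1]
opening: 1.0
grip_force: 0.0
```

{"fn": "move_arm", "kwargs": {"moves": [-0.33, 0.17, 0, 0.076, 0, 0, 0, 0, 0, 0, 0, 0]}}

```text
t: 1.78
eef_pos: [511.2, 60.0, 214.4]
tcp_rot: [-3.141, -0.0, 1.496]
ft_force: [-0.8, 0.4, 0.9]
opening: 1.002
grip_force: 0.0
```

```bash
python3 - <<'E'
from h import *
st(); i,im=shot("wrist","w1"); np.save("w1.npy",im)
import pickle; pickle.dump(i,open("w1.pkl","wb"))
cv2.imwrite("pics/w1c.png",cv2.resize(im[:,:,::-1],(800,600)))
E
```

```text
t 1.77 [511.2  60.  214.4] [-3.1408e+00 -2.0000e-04  1.4958e+00] [-0.8  0.4  0.9] op 95.3 g 0.0
```

View pics/w1c.png

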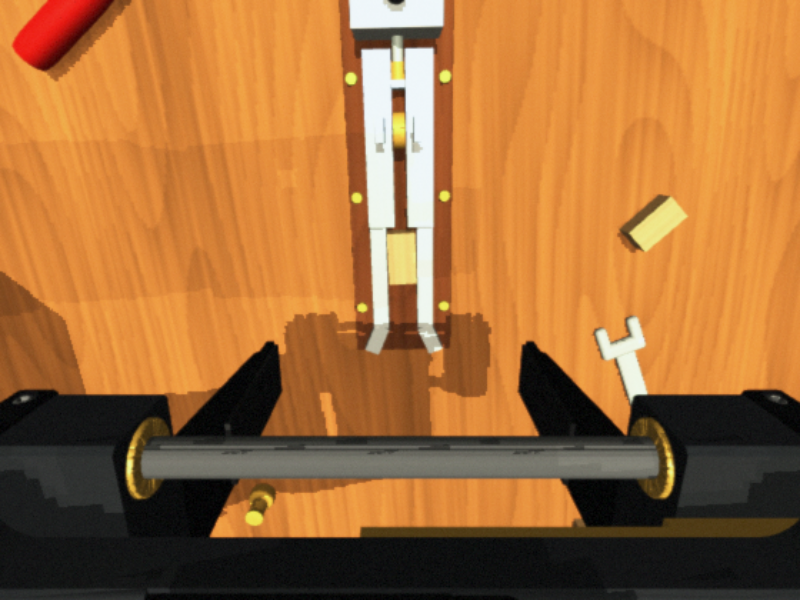

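The wrist view shows the tunnel mouth edge at about (400,228) of 800x600, with the slip just before it (388–416, 233–284). The roller is at (399,130), the plate at (398,84), and the flare ends at (376,350) and (433,350). The way in is clear.

```bash
python3 - <<'E'
from h import *
import pickle
i=pickle.load(open("w1.pkl","rb")); k=.7
def P(u,v,z): return ray(i,u*k,v*k,z)
for n,u,v,z in [("mouth slotL",394,228,34),("mouth slotR",408,229,34),("mouth outL",368,227,34),("mouth outR",433,229,34),("far slotL",391,48,34),("far slotR",405,48,34),("far outL",361,48,34),("far outR",434,48,34),("roller",399,130,44),("plate near edge",398,88,27),("plate far",398,80,27),("slip nl",389,284,28),("slip nr",416,283,28),("slip fl",387,234,28),("slip fr",414,233,28),("leadwall L near",376,325,22),("base nl",357,348,10),("base nr",448,348,10),
 ("scL1",351,78,11),("scL3",362,307,11),("scR1",445,76,11),("scR3",444,306,11)]:
    print(n,P(u,v,z).round(1))
# slip mask
im=np.load("w1.npy"); hsv=cv2.cvtColor(im,cv2.COLOR_RGB2HSV); print(hsv[180,281],hsv[170,281])
# wrist stick estimate: handle target plan
E
```

```text
mouth slotL [508.2  85.2  34. ]
mouth slotR [518.5  83.7  34. ]
mouth outL [488.8  87.4  34. ]
mouth outR [537.2  82.3  34. ]
far slotL [515.6 206.5  34. ]
far slotR [525.  205.8  34. ]
far outL [495.5 208.   34. ]
far outR [544.4 204.3  34. ]
roller [517.1 153.8  44. ]
plate near edge [518.4 182.1  27. ]
plate far [518.8 187.3  27. ]
slip nl [500.6  40.3  28. ]
slip nr [521.9  39.5  28. ]
slip fl [502.3  80.   28. ]
slip fr [522.9  79.3  28. ]
leadwall L near [486.8   4.3  22. ]
base nl [467.6 -20.3  10. ]
base nr [546.  -26.1  10. ]
scL1 [484.9 193.1  11. ]
scL3 [475.6  17.   11. ]
scR1 [553.2 189.3  11. ]
scR3 [544.3  12.8  11. ]
[ 26 116 239] [ 26 115 240]
```

```bash
python3 - <<'E'
from h import *
plan(st(),[467,-350,190],1.45)
E
```

```text
t 1.82 [511.1  60.5 214.5] [-3.1410e+00 -2.0000e-04  1.4968e+00] [1.1 0.6 0.3] op 95.1 g 0.0
rows 7
[-0.393, -0.013, 0.023, 0.004], [-0.393, -0.01, 0.023, 0.004], [-0.393, -0.008, 0.023, 0.004], [-0.393, -0.005, 0.023, 0.004], [-0.393, -0.002, 0.023, 0.004], [-0.393, 0.0, 0.023, 0.004], [-0.393, 0.003, 0.023, 0.004],
```

{"fn": "move_arm", "kwargs": {"moves": [-0.39, -0.01, 0.023, 0.004, -0.39, -0.01, 0.023, 0.004, -0.39, -0.01, 0.023, 0.004, -0.39, 0, 0.023, 0.004, -0.39, 0, 0.023, 0.004, -0.39, 0, 0.023, 0.004, -0.39, 0, 0.023, 0.004, 0, 0, 0, 0, 0, 0, 0, 0]}}

```text
t: 2.95
eef_pos: [468.9, -346.0, 190.3]
tcp_rot: [-3.141, -0.001, 1.453]
ft_force: [1.0, 0.4, -0.2]
opening: 0.996
grip_force: 0.0
```

```bash
python3 - <<'E'
from h import *
st(); i,im=shot("wrist","w2"); np.save("w2.npy",im)
import pickle; pickle.dump(i,open("w2.pkl","wb"))
cv2.imwrite("pics/w2c.png",cv2.resize(im[:,:,::-1],(800,600)))
E
```

```text
t 2.95 [ 468.9 -346.   190.3] [-3.1411e+00 -7.0000e-04  1.4529e+00] [ 1.   0.4 -0.2] op 94.7 g 0.0
```

View pics/w2c.png

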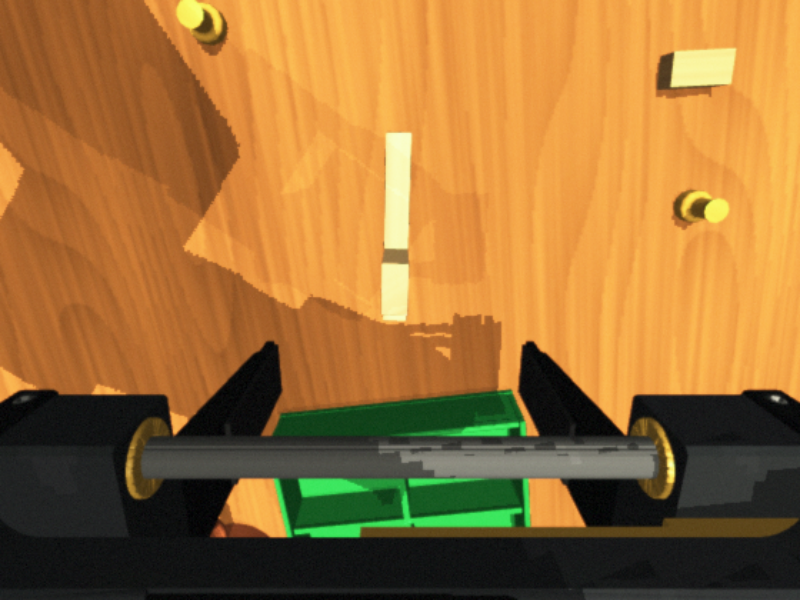

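The view shows the stick: nose edge at (387–412,133), the handle's dark front face at v 249–263, the handle top below that, and the end at v≈320. A fitting at (715,208) and the tray below v 390 are both well clear.

```bash
python3 - <<'E'
from h import *
import pickle
i=pickle.load(open("w2.pkl","rb")); k=.7
def P(u,v,z): return ray(i,u*k,v*k,z)
for n,u,v,z in [("noseL",387,133,14),("noseR",412,133,14),("barL",384,249,14),("barR",409,250,14),("htopFL",383,263,62),("htopFR",408,264,62),("htopBL?",382,320,62),("htopBR?",407,320,62),("318",394,314,62)]: print(n,P(u,v,z).round(1))
im=np.load("w2.npy")
print(im[150:232,int(394*k)].tolist()[20:])
E
```

```text
noseL [ 470.3 -253.3   14. ]
noseR [ 487.6 -255.3   14. ]
barL [ 457.8 -334.8   14. ]
barR [ 476.3 -337.7   14. ]
htopFL [ 458.8 -333.9   62. ]
htopFR [ 474.9 -336.5   62. ]
htopBL? [ 453.1 -373.2   62. ]
htopBR? [ 469.9 -375.1   62. ]
318 [ 461.7 -369.8   62. ]
[[250, 249, 184], [250, 250, 188], [250, 250, 187], [247, 244, 175], [171, 150, 90], [150, 119, 72], [151, 120, 73], [147, 119, 70], [148, 120, 70], [147, 117, 69], [151, 120, 73], [149, 119, 73], [148, 116, 70], [162, 129, 79], [226, 196, 121], [249, 246, 175], [250, 248, 182], [250, 248, 180], [250, 248, 182], [250, 248, 181], [250, 247, 181], [250, 248, 184], [250, 247, 179], [250, 246, 179], [250, 247, 177], [250, 247, 183], [250, 247, 179], [250, 248, 183], [250, 248, 181], [250, 247, 180], [250, 246, 178], [250, 246, 175], [250, 246, 175], [250, 246, 178], [250, 246, 178], [250, 246, 178], [250, 246, 174], [250, 244, 172], [250, 244, 170], [250, 244, 170], [250, 243, 170], [250, 242, 168], [250, 242, 171], [250, 242, 166], [250, 243, 170], [250, 247, 180], [250, 247, 179], [250, 247, 177], [250, 246, 176], [249, 242, 170], [242, 231, 156], [249, 251, 193], [250, 252, 195], [249, 250, 185], [246, 203, 114], [248, 175, 82], [244, 163, 73], [200, 120, 55], [181, 108, 47], [185, 107, 50], [187, 110, 48], [185, 109, 47]]
```

```bash
python3 - <<'E'
from h import *
s=st();plan(s,[464.5,-353.4,22],1.426,n=4)
E
```

```text
t 3.0 [ 469.1 -345.7  190.6] [-3.1414e+00 -4.0000e-04  1.4537e+00] [ 0.2 -0.   0.1] op 95.0 g 0.0
rows 4
[-0.014, -0.006, 0.281, 0.004], [-0.014, -0.006, 0.281, 0.004], [-0.014, -0.006, 0.281, 0.004], [-0.014, -0.006, 0.281, 0.004],
```

{"fn": "move_arm", "kwargs": {"moves": [-0.026, -0.011, 0.28, 0.009, -0.026, -0.011, 0.28, 0.009, 0, 0, 0.28, 0, 0, 0, 0.2, 0, 0, 0, 0.083, 0, 0, 0, 0, 0], "claw": 60}}

```text
t: 3.75
eef_pos: [464.9, -353.9, 22.1]
tcp_rot: [-3.141, -0.0, 1.425]
ft_force: [-0.5, -0.2, 0.5]
opening: 0.63
grip_force: 0.0
```

```bash
python3 - <<'E'
from h import *
st(); i,im=shot("wrist","w3")
cv2.imwrite("pics/w3c.png",im[:,:,::-1])
E
```

```text
t 3.75 [ 464.9 -353.9   22.1] [-3.1412e+00 -4.0000e-04  1.4247e+00] [-0.5 -0.2  0.5] op 59.9 g 0.0
```

View pics/w3c.png

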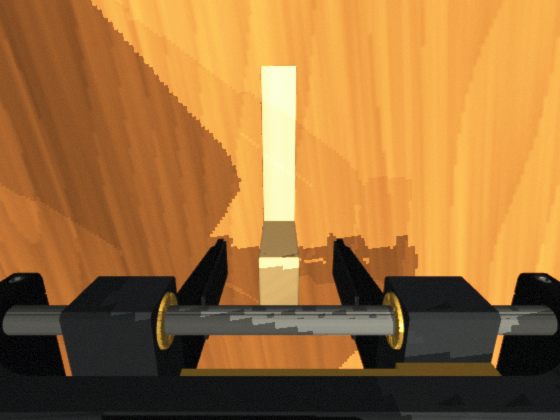

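The handle (260–298, 222–300) sits square and centred between the fingers, so I'm closing.

{"fn": "move_arm", "kwargs": {"moves": [0, 0, 0, 0, 0, 0, 0, 0, 0, 0, 0, 0, 0, 0, 0, 0], "claw": 5}}

```text
t: 4.3
eef_pos: [464.5, -354.8, 22.2]
tcp_rot: [3.141, 0.0, 1.423]
ft_force: [-0.1, 0.0, 0.2]
opening: 0.267
grip_force: 0.0
```

{"fn": "move_arm", "kwargs": {"moves": [0, 0, 0, 0, 0, 0, 0, 0, 0, 0, 0, 0]}}

```text
t: 4.68
eef_pos: [464.5, -354.8, 22.1]
tcp_rot: [3.142, 0.0, 1.423]
ft_force: [-0.6, 0.1, 0.4]
opening: 0.187
grip_force: 30.0
```

```bash
python3 - <<'E'
from h import *
s=st();s["eef_pos"][2]=82;plan(s,[504.6,-76.4,67],1.517,n=8)
E
```

```text
t 4.67 [ 464.5 -354.8   22.1] [3.1415 0.     1.4234] [-0.6  0.1  0.4] op 17.8 g 30.0
rows 8
[0.234, -0.001, 0.013, -0.007], [0.234, 0.002, 0.013, -0.007], [0.234, 0.004, 0.013, -0.007], [0.234, 0.007, 0.013, -0.007], [0.234, 0.01, 0.013, -0.007], [0.234, 0.013, 0.013, -0.007], [0.234, 0.015, 0.013, -0.007], [0.234, 0.018, 0.013, -0.007],
```

{"fn": "move_arm", "kwargs": {"moves": [0, 0, -0.2, 0, 0, 0, -0.2, 0, 0.23, 0, 0.013, -0.0075, 0.24, 0, 0.013, -0.0075, 0.23, 0.005, 0.013, -0.0075, 0.24, 0.007, 0.013, -0.0075, 0.23, 0.01, 0.013, -0.0075, 0.24, 0.013, 0.013, -0.0075, 0.23, 0.015, 0.013, -0.0075, 0.23, 0.018, 0.013, -0.0075]}}

```text
t: 5.92
eef_pos: [504.4, -75.7, 66.3]
tcp_rot: [3.142, -0.0, 1.518]
ft_force: [0.2, 0.9, -0.5]
opening: 0.191
grip_force: 30.0
```

{"fn": "move_arm", "kwargs": {"moves": [0, 0, 0, 0, 0, 0, 0, 0, 0, 0, 0, 0]}}

```text
t: 6.3
eef_pos: [504.3, -77.6, 66.4]
tcp_rot: [3.142, -0.0, 1.517]
ft_force: [0.9, 0.5, -1.0]
opening: 0.19
grip_force: 30.0
```

```bash
python3 - <<'E'
from h import *
st(); i,im=shot("wrist","w4"); np.save("w4.npy",im)
import pickle; pickle.dump(i,open("w4.pkl","wb"))
cv2.imwrite("pics/w4c.png",cv2.resize(im[:,:,::-1],(800,600)))
E
```

```text
t 6.3 [504.3 -77.6  66.4] [ 3.1415 -0.      1.5165] [ 0.9  0.5 -1. ] op 18.1 g 30.0
```

View pics/w4c.png

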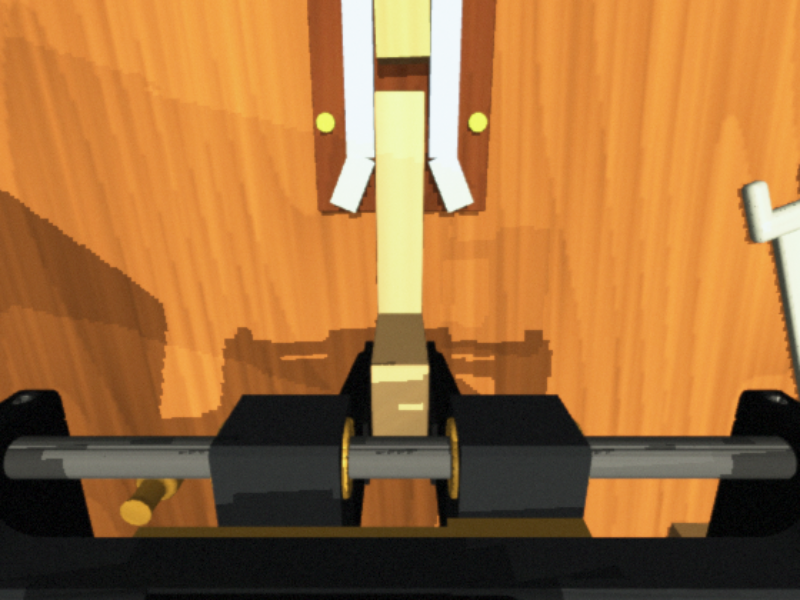

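The view shows the stick's nose at (376–424,91) over the lead-in, the slip's back at (376–430,57), and the lead-in's inner edges near u=373 and 430. The stick is well aligned, so I'll check it in numbers.

```bash
python3 - <<'E'
from h import *
import pickle
i=pickle.load(open("w4.pkl","rb")); k=.7
def P(u,v,z): return ray(i,u*k,v*k,z)
M=np.array([513.3,84.8]);a=1.517;ex=np.array([np.cos(a),np.sin(a)]);ey=np.array([-np.sin(a),np.cos(a)])
def loc(n,p): q=p[:2]-M; print(n,p.round(1),"rail x,y",(q@ex).round(1),(q@ey).round(1))
for n,u,v,z in [("noseL",376,91,58.3),("noseR",424,91,58.3),("barL",378,313,58.3),("barR",422,313,58.3),("wallinL",374,155,22),("wallinR",430,155,22),("wallinLfar",375,20,22),("wallinRfar",432,20,22),("slipL",376,56,28),("slipR",430,57,28),("scL",325,122,11),("scR",478,122,11),("wallL far outer",342,20,22),("wallR far outer",463,20,22)]: loc(n,P(u,v,z))
s=st(); loc("tcp",s["eef_pos"])
# subpixel row edge profile
im=np.load("w4.npy").astype(int)
for r in (20,40,80): print(r,[tuple(im[r,c]) for c in range(256,308,1)] if r==80 else "")
E
```

```text
noseL [501.   24.9  58.3] rail x,y -60.5 9.1
noseR [517.8  24.   58.3] rail x,y -60.5 -7.8
barL [496.2 -57.7  58.3] rail x,y -143.2 9.5
barR [513.9 -58.6  58.3] rail x,y -143.2 -8.3
wallinL [496.9   2.8  22. ] rail x,y -82.7 12.0
wallinR [521.4   1.5  22. ] rail x,y -82.7 -12.5
wallinLfar [500.9  55.2  22. ] rail x,y -30.2 10.8
wallinRfar [524.  54.  22.] rail x,y -30.2 -12.3
slipL [500.7  41.   28. ] rail x,y -44.4 10.3
slipR [522.3  39.5  28. ] rail x,y -44.8 -11.4
scL [475.2  18.1  11. ] rail x,y -68.6 34.5
scR [544.2  14.4  11. ] rail x,y -68.6 -34.6
wallL far outer [487.6  55.9  22. ] rail x,y -30.2 24.1
wallR far outer [536.5  53.3  22. ] rail x,y -30.2 -24.9
t 6.35 [504.3 -77.6  66.4] [ 3.1415 -0.      1.5164] [ 0.1  0.1 -2. ] op 18.0 g 30.0
tcp [504.3 -77.6  66.4] rail x,y -162.7 0.2
20 
40 
80 [(np.int64(241), np.int64(248), np.int64(251)), (np.int64(242), np.int64(248), np.int64(251)), (np.int64(241), np.int64(248), np.int64(251)), (np.int64(241), np.int64(248), np.int64(251)), (np.int64(238), np.int64(246), np.int64(246)), (np.int64(199), np.int64(208), np.int64(196)), (np
[... 1452 characters left out ...]
, (np.int64(241), np.int64(248), np.int64(180)), (np.int64(242), np.int64(248), np.int64(181)), (np.int64(242), np.int64(247), np.int64(179)), (np.int64(237), np.int64(234), np.int64(155)), (np.int64(157), np.int64(125), np.int64(73)), (np.int64(135), np.int64(76), np.int64(38)), (np.int64(92), np.int64(56), np.int64(38)), (np.int64(109), np.int64(111), np.int64(110)), (np.int64(233), np.int64(242), np.int64(246)), (np.int64(240), np.int64(248), np.int64(250)), (np.int64(241), np.int64(248), np.int64(251)), (np.int64(242), np.int64(248), np.int64(251)), (np.int64(243), np.int64(249), np.int64(251)), (np.int64(242), np.int64(248), np.int64(251)), (np.int64(241), np.int64(248), np.int64(251))]
```

{"fn": "move_arm", "kwargs": {"moves": [0, 0.006, 0.08, 0, 0, 0, 0.08, 0, 0, 0, 0.04, 0, 0, 0, 0.02, 0, 0, 0, 0, 0, 0, 0, 0, 0]}}

```text
t: 7.1
eef_pos: [505.4, -76.9, 33.6]
tcp_rot: [3.141, 0.0, 1.518]
ft_force: [-0.3, 0.4, -0.5]
opening: 0.189
grip_force: 30.0
```

{"fn": "move_arm", "kwargs": {"moves": [0.03, 0, 0, 0, 0.03, 0, 0, 0, 0.02, 0, 0, 0, 0.01, 0, 0, 0, 0.01, 0, 0, 0, 0.01, 0, 0, 0, 0.02, 0, 0, 0, 0.02, 0, 0, 0, 0.02, 0, 0, 0, 0.02, 0, 0, 0]}}

```text
t: 8.35
eef_pos: [506.8, -48.2, 33.4]
tcp_rot: [-3.142, -0.0, 1.518]
ft_force: [0.4, -0.5, -1.8]
opening: 0.185
grip_force: 30.0
```

{"fn": "move_arm", "kwargs": {"moves": [0.02, 0, 0, 0, 0.02, 0, 0, 0, 0.02, 0, 0, 0, 0.02, 0, 0, 0, 0.02, 0, 0, 0, 0.02, 0, 0, 0, 0.02, 0, 0, 0, 0.02, 0, 0, 0, 0.02, 0, 0, 0, 0.02, 0, 0, 0]}}

```text
t: 9.6
eef_pos: [508.4, -18.3, 33.4]
tcp_rot: [3.142, -0.0, 1.518]
ft_force: [0.1, 0.2, -1.1]
opening: 0.189
grip_force: 30.0
```

```bash
python3 - <<'E'
from h import *
st(); i,im=shot("wrist","w5"); np.save("w5.npy",im)
cv2.imwrite("pics/w5c.png",cv2.resize(im[:,:,::-1],(800,600)))
E
```

```text
t 9.6 [508.4 -18.3  33.4] [ 3.1416e+00 -1.0000e-04  1.5176e+00] [ 0.1  0.2 -1.1] op 18.0 g 30.0
```

View pics/w5c.png

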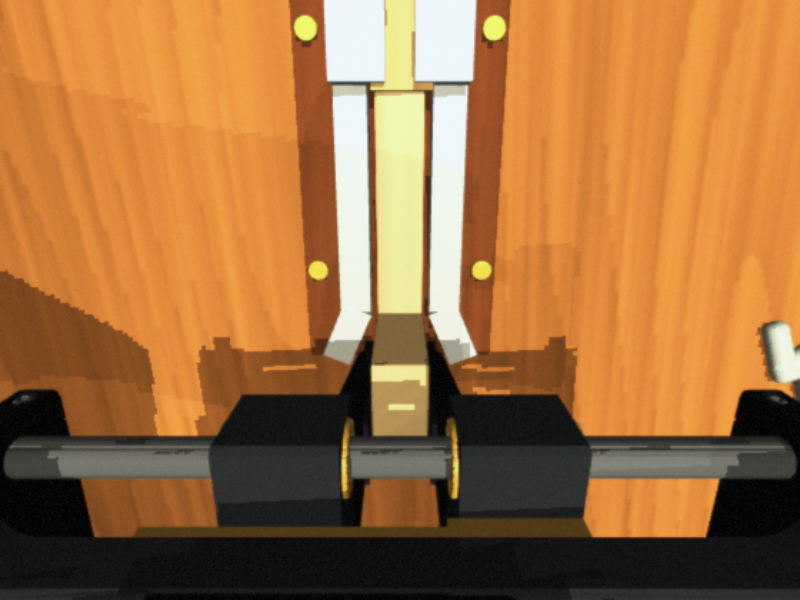

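The stick is centred in the lead-in, its nose (375–425,91) against the slip, which has entered the tunnel straight. Next I'll go slowly to the roller.

{"fn": "move_arm", "kwargs": {"moves": [0.02, 0, 0, 0, 0.02, 0, 0, 0, 0.02, 0, 0, 0, 0.02, 0, 0, 0, 0.02, 0, 0, 0, 0.02, 0, 0, 0, 0.01, 0, 0, 0, 0.01, 0, 0, 0, 0.005, 0, 0, 0, 0.005, 0, 0, 0]}}

```text
t: 10.9
eef_pos: [509.6, 4.0, 33.4]
tcp_rot: [3.142, -0.0, 1.518]
ft_force: [0.3, -0.1, -0.8]
opening: 0.188
grip_force: 30.0
```

{"fn": "move_arm", "kwargs": {"moves": [0.006, 0, 0, 0, 0.006, 0, 0, 0, 0.006, 0, 0, 0]}}

```text
t: 11.28
eef_pos: [509.8, 6.7, 33.4]
tcp_rot: [3.142, 0.0, 1.518]
ft_force: [-0.5, -2.2, -0.3]
opening: 0.19
grip_force: 30.0
```

{"fn": "move_arm", "kwargs": {"moves": [0.006, 0, 0, 0, 0.006, 0, 0, 0, 0.006, 0, 0, 0]}}

```text
t: 11.65
eef_pos: [510.0, 8.6, 33.6]
tcp_rot: [3.141, 0.001, 1.518]
ft_force: [-1.0, -11.2, 1.6]
opening: 0.189
grip_force: 30.0
```

{"fn": "move_arm", "kwargs": {"moves": [0.006, 0, 0, 0, 0.006, 0, 0, 0, 0.006, 0, 0, 0]}}

```text
t: 12.02
eef_pos: [510.2, 11.4, 33.6]
tcp_rot: [3.141, 0.001, 1.518]
ft_force: [-0.2, -8.7, 1.1]
opening: 0.19
grip_force: 30.0
```

{"fn": "move_arm", "kwargs": {"moves": [0.006, 0, 0, 0, 0.006, 0, 0, 0, 0.006, 0, 0, 0, 0.006, 0, 0, 0]}}

```text
t: 12.52
eef_pos: [510.4, 15.1, 33.6]
tcp_rot: [3.141, 0.001, 1.518]
ft_force: [-0.0, -8.1, 0.4]
opening: 0.187
grip_force: 30.0
```

{"fn": "move_arm", "kwargs": {"moves": [0.006, 0, 0, 0, 0.006, 0, 0, 0, 0.006, 0, 0, 0, 0.006, 0, 0, 0]}}

```text
t: 13.02
eef_pos: [510.6, 18.7, 33.6]
tcp_rot: [3.141, 0.001, 1.518]
ft_force: [-0.3, -7.7, 0.8]
opening: 0.19
grip_force: 30.0
```

{"fn": "move_arm", "kwargs": {"moves": [0.006, 0, 0, 0, 0.006, 0, 0, 0, 0.006, 0, 0, 0, 0.006, 0, 0, 0]}}

```text
t: 13.52
eef_pos: [510.8, 22.3, 33.6]
tcp_rot: [3.141, 0.001, 1.518]
ft_force: [-0.4, -7.6, 0.8]
opening: 0.185
grip_force: 30.0
```

{"fn": "move_arm", "kwargs": {"moves": [0.006, 0, 0, 0, 0.006, 0, 0, 0, 0.006, 0, 0, 0, 0.006, 0, 0, 0]}}

```text
t: 14.02
eef_pos: [510.9, 25.9, 33.5]
tcp_rot: [3.141, 0.001, 1.518]
ft_force: [0.5, -7.9, 0.9]
opening: 0.187
grip_force: 30.0
```

{"fn": "move_arm", "kwargs": {"moves": [0.006, 0, 0, 0, 0.006, 0, 0, 0, 0.006, 0, 0, 0]}}

```text
t: 14.4
eef_pos: [511.1, 28.6, 33.5]
tcp_rot: [3.141, 0.001, 1.518]
ft_force: [0.1, -7.7, 1.6]
opening: 0.187
grip_force: 30.0
```

{"fn": "move_arm", "kwargs": {"moves": [0.005, 0, 0, 0, 0.005, 0, 0, 0, 0.005, 0, 0, 0]}}

```text
t: 14.78
eef_pos: [511.2, 30.8, 33.5]
tcp_rot: [3.141, 0.001, 1.518]
ft_force: [-1.0, -6.9, 1.2]
opening: 0.188
grip_force: 30.0
```

```bash
python3 - <<'E'
from h import *
st()
E
```

```text
t 14.78 [511.2  30.8  33.5] [3.1412e+00 6.0000e-04 1.5177e+00] [-1.  -6.9  1.2] op 17.9 g 30.0
```

Now I'll feel for the plate, at most about 1.5 mm per check.

{"fn": "move_arm", "kwargs": {"moves": [0.005, 0, 0, 0, 0.005, 0, 0, 0]}}

```text
t: 15.02
eef_pos: [511.3, 32.3, 33.5]
tcp_rot: [3.141, 0.001, 1.518]
ft_force: [0.1, -8.0, 1.1]
opening: 0.187
grip_force: 30.0
```

{"fn": "move_arm", "kwargs": {"moves": [0.005, 0, 0, 0, 0.005, 0, 0, 0]}}

```text
t: 15.28
eef_pos: [511.4, 33.8, 33.5]
tcp_rot: [3.141, 0.001, 1.518]
ft_force: [0.4, -7.3, 0.7]
opening: 0.189
grip_force: 30.0
```

{"fn": "move_arm", "kwargs": {"moves": [0.005, 0, 0, 0, 0.005, 0, 0, 0]}}

```text
t: 15.52
eef_pos: [511.4, 35.3, 33.6]
tcp_rot: [3.141, 0.001, 1.518]
ft_force: [-0.3, -7.2, 1.3]
opening: 0.187
grip_force: 30.0
```

{"fn": "move_arm", "kwargs": {"moves": [0.005, 0, 0, 0]}}

```text
t: 15.65
eef_pos: [511.4, 36.1, 33.5]
tcp_rot: [3.141, 0.001, 1.518]
ft_force: [-0.8, -7.8, 1.7]
opening: 0.188
grip_force: 30.0
```

{"fn": "move_arm", "kwargs": {"moves": [0.005, 0, 0, 0]}}

```text
t: 15.78
eef_pos: [511.5, 36.8, 33.5]
tcp_rot: [3.141, 0.001, 1.518]
ft_force: [0.1, -7.3, 0.9]
opening: 0.187
grip_force: 30.0
```

{"fn": "move_arm", "kwargs": {"moves": [0.005, 0, 0, 0]}}

```text
t: 15.9
eef_pos: [511.5, 37.6, 33.5]
tcp_rot: [3.141, 0.001, 1.518]
ft_force: [-0.8, -7.6, 0.2]
opening: 0.189
grip_force: 30.0
```

{"fn": "move_arm", "kwargs": {"moves": [0.005, 0, 0, 0]}}

```text
t: 16.02
eef_pos: [511.6, 38.3, 33.6]
tcp_rot: [3.141, 0.001, 1.518]
ft_force: [-0.3, -8.4, 0.5]
opening: 0.184
grip_force: 30.0
```

{"fn": "move_arm", "kwargs": {"moves": [0.005, 0, 0, 0]}}

```text
t: 16.15
eef_pos: [511.6, 39.1, 33.5]
tcp_rot: [3.141, 0.001, 1.518]
ft_force: [-0.3, -8.2, 0.1]
opening: 0.191
grip_force: 30.0
```

{"fn": "move_arm", "kwargs": {"moves": [0.003, 0, 0, 0]}}

```text
t: 16.27
eef_pos: [511.6, 39.5, 33.5]
tcp_rot: [3.141, 0.001, 1.518]
ft_force: [-0.9, -7.4, 1.1]
opening: 0.191
grip_force: 30.0
```

{"fn": "move_arm", "kwargs": {"moves": [0.005, 0, 0, 0]}}

```text
t: 16.4
eef_pos: [511.7, 40.3, 33.6]
tcp_rot: [3.141, 0.001, 1.518]
ft_force: [-1.3, -8.1, 0.3]
opening: 0.187
grip_force: 30.0
```

{"fn": "move_arm", "kwargs": {"moves": [0.005, 0, 0, 0]}}

```text
t: 16.52
eef_pos: [511.7, 41.0, 33.6]
tcp_rot: [3.141, 0.001, 1.518]
ft_force: [0.3, -9.7, 1.1]
opening: 0.187
grip_force: 30.0
```

{"fn": "move_arm", "kwargs": {"moves": [0.003, 0, 0, 0]}}

```text
t: 16.65
eef_pos: [511.7, 41.3, 33.6]
tcp_rot: [3.141, 0.001, 1.518]
ft_force: [-0.7, -11.8, 1.2]
opening: 0.191
grip_force: 30.0
```

{"fn": "move_arm", "kwargs": {"moves": [0.003, 0, 0, 0]}}

```text
t: 16.77
eef_pos: [511.8, 41.6, 33.6]
tcp_rot: [3.141, 0.001, 1.518]
ft_force: [-0.8, -12.6, 2.0]
opening: 0.189
grip_force: 30.0
```

{"fn": "move_arm", "kwargs": {"moves": [0.003, 0, 0, 0]}}

```text
t: 16.9
eef_pos: [511.8, 41.9, 33.6]
tcp_rot: [3.141, 0.001, 1.518]
ft_force: [-0.7, -14.1, 3.0]
opening: 0.189
grip_force: 30.0
```

{"fn": "move_arm", "kwargs": {"moves": [0.003, 0, 0, 0]}}

```text
t: 17.02
eef_pos: [511.8, 42.2, 33.6]
tcp_rot: [3.141, 0.001, 1.518]
ft_force: [-0.9, -16.3, 2.8]
opening: 0.193
grip_force: 30.0
```

{"fn": "move_arm", "kwargs": {"moves": [0, 0, 0, 0]}}

```text
t: 17.15
eef_pos: [511.8, 42.2, 33.6]
tcp_rot: [3.141, 0.001, 1.518]
ft_force: [-2.4, -14.8, 2.3]
opening: 0.189
grip_force: 30.0
```

{"fn": "move_arm", "kwargs": {"moves": [0, 0, 0, 0]}}

```text
t: 17.27
eef_pos: [511.8, 42.2, 33.6]
tcp_rot: [3.141, 0.001, 1.518]
ft_force: [-1.2, -14.1, 2.2]
opening: 0.186
grip_force: 30.0
```

{"fn": "move_arm", "kwargs": {"moves": [0.002, 0, 0, 0, 0, 0, 0, 0]}}

```text
t: 17.52
eef_pos: [511.9, 42.4, 33.7]
tcp_rot: [3.141, 0.001, 1.518]
ft_force: [-0.5, -15.2, 2.4]
opening: 0.186
grip_force: 30.0
```

{"fn": "move_arm", "kwargs": {"moves": [0, 0, 0, 0, 0, 0, 0, 0]}}

```text
t: 17.77
eef_pos: [511.8, 42.4, 33.7]
tcp_rot: [3.141, 0.001, 1.518]
ft_force: [-0.9, -15.5, 3.4]
opening: 0.187
grip_force: 30.0
```

{"fn": "move_arm", "kwargs": {"moves": [-0.004, 0, 0, 0, -0.006, 0, 0, 0, -0.01, 0, 0, 0, -0.02, 0, 0, 0, -0.04, 0, 0, 0, -0.07, 0, 0, 0, -0.1, 0, 0, 0, -0.1, 0, 0, 0, -0.1, 0, 0, 0, -0.1, 0, 0, 0]}}

```text
t: 19.02
eef_pos: [507.2, -39.9, 33.4]
tcp_rot: [3.142, -0.0, 1.517]
ft_force: [-0.1, -0.2, -0.8]
opening: 0.187
grip_force: 30.0
```

{"fn": "move_arm", "kwargs": {"moves": [-0.06, 0, 0, 0, -0.02, 0, 0, 0, 0, 0, 0, 0]}}

```text
t: 19.4
eef_pos: [506.7, -50.7, 33.4]
tcp_rot: [3.142, -0.0, 1.518]
ft_force: [0.6, 0.6, -0.1]
opening: 0.192
grip_force: 30.0
```

{"fn": "move_arm", "kwargs": {"moves": [0, 0, -0.1, 0, 0, 0, -0.15, 0, 0, 0, -0.1, 0, 0, 0, 0, 0, 0, 0, 0, 0]}}

```text
t: 20.02
eef_pos: [506.4, -50.5, 85.7]
tcp_rot: [-3.141, -0.0, 1.518]
ft_force: [-0.1, 0.3, -0.9]
opening: 0.19
grip_force: 30.0
```

```bash
python3 - <<'E'
from h import *
s=st();plan(s,[478,-315,80],None,n=6)
E
```

```text
t 20.02 [506.4 -50.5  85.7] [-3.1413e+00 -1.0000e-04  1.5178e+00] [-0.1  0.3 -0.9] op 18.1 g 30.0
rows 6
[-0.295, -0.016, 0.006, 0.0], [-0.295, -0.016, 0.006, 0.0], [-0.295, -0.016, 0.006, 0.0], [-0.295, -0.016, 0.006, 0.0], [-0.295, -0.016, 0.006, 0.0], [-0.295, -0.016, 0.006, 0.0],
```

{"fn": "move_arm", "kwargs": {"moves": [-0.2, -0.016, 0, 0, -0.29, -0.016, 0, 0, -0.29, -0.016, 0, 0, -0.29, -0.016, 0, 0, -0.29, -0.016, 0, 0, -0.25, -0.016, 0.03, 0, -0.15, 0, 0.1, 0, 0, 0, 0.15, 0, 0, 0, 0.08, 0, 0, 0, 0.04, 0]}}

```text
t: 21.28
eef_pos: [478.1, -312.8, 24.7]
tcp_rot: [-3.14, -0.001, 1.518]
ft_force: [0.4, -0.7, -0.5]
opening: 0.19
grip_force: 30.0
```

{"fn": "move_arm", "kwargs": {"moves": [0, 0, 0, 0, 0, 0, 0, 0]}}

```text
t: 21.52
eef_pos: [478.6, -313.5, 26.4]
tcp_rot: [3.141, 0.0, 1.518]
ft_force: [-0.1, 1.1, 0.1]
opening: 0.188
grip_force: 30.0
```

{"fn": "move_arm", "kwargs": {"moves": [0, 0, 0.008, 0, 0, 0, 0.008, 0, 0, 0, 0.006, 0, 0, 0, 0, 0]}}

```text
t: 22.02
eef_pos: [478.2, -313.5, 22.5]
tcp_rot: [-3.142, -0.0, 1.518]
ft_force: [0.3, 0.3, -0.7]
opening: 0.186
grip_force: 30.0
```

{"fn": "move_arm", "kwargs": {"moves": [0, 0, 0.003, 0, 0, 0, 0.002, 0, 0, 0, 0, 0]}}

```text
t: 22.4
eef_pos: [478.3, -313.5, 22.0]
tcp_rot: [3.141, -0.0, 1.518]
ft_force: [-0.5, 0.3, 4.0]
opening: 0.188
grip_force: 30.0
```

Contact with the table is 4 N. I'll release and rise.

{"fn": "move_arm", "kwargs": {"moves": [0, 0, 0, 0, 0, 0, 0, 0, 0, 0, 0, 0, 0, 0, 0, 0], "claw": 60}}

```text
t: 22.9
eef_pos: [478.3, -313.5, 21.8]
tcp_rot: [3.142, -0.0, 1.518]
ft_force: [-0.0, 0.3, -0.1]
opening: 0.551
grip_force: 0.0
```

{"fn": "move_arm", "kwargs": {"moves": [0, 0, -0.1, 0, 0, 0, -0.25, 0, 0, 0, -0.35, 0, 0, 0, -0.35, 0, 0, 0, -0.2, 0, 0.35, 0.03, 0, 0, 0.4, 0.03, 0, 0, 0.4, 0.03, 0, 0, 0.4, 0.03, 0, 0, 0.3, 0.03, 0, 0]}}

```text
t: 24.15
eef_pos: [515.3, -35.3, 210.6]
tcp_rot: [3.14, -0.0, 1.519]
ft_force: [1.3, -0.5, 0.5]
opening: 0.629
grip_force: 0.0
```

{"fn": "move_arm", "kwargs": {"moves": [0.3, 0, 0, 0, 0.2, 0, 0, 0, 0, 0, 0, 0, 0, 0, 0, 0]}}

```text
t: 24.65
eef_pos: [519.4, 36.8, 209.9]
tcp_rot: [3.141, 0.0, 1.518]
ft_force: [0.2, 0.3, -0.3]
opening: 0.629
grip_force: 0.0
```

```bash
python3 - <<'E'
from h import *
st(); i,im=shot("wrist","w6"); np.save("w6.npy",im)
import pickle; pickle.dump(i,open("w6.pkl","wb"))
cv2.imwrite("pics/w6c.png",cv2.resize(im[:,:,::-1],(800,600)))
shot("scene","scene2")
E
```

```text
t 24.65 [519.4  36.8 209.9] [3.1409e+00 1.0000e-04 1.5177e+00] [ 0.2  0.3 -0.3] op 59.8 g 0.0
```

View pics/w6c.png

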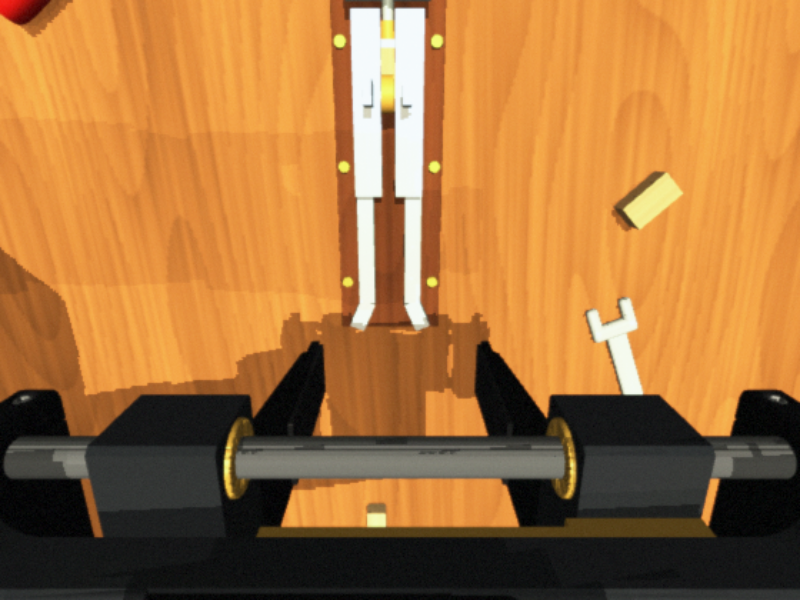

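View pics/scene2.png

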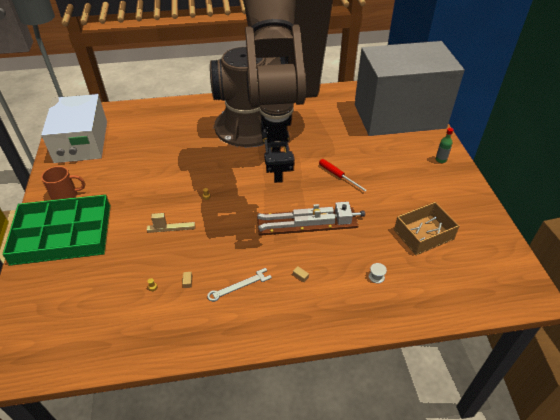

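```bash
python3 - <<'E'
from h import *
import pickle
i=pickle.load(open("w6.pkl","rb"));im=np.load("w6.npy")
for v in range(22,84,2):
    p=ray(i,388*.7,v,28); print(v,round(float(p[1]-84.8),1),im[v,271],end=" | ")
E
```

```text
22 108.8 [245 250 118] | 24 107.1 [245 249 117] | 26 105.4 [245 249 136] | 28 103.7 [245 250 251] | 30 102.0 [245 250 252] | 32 100.3 [244 249 250] | 34 98.5 [244 243 161] | 36 96.8 [245 243 157] | 38 95.0 [245 243 156] | 40 93.3 [245 243 155] | 42 91.5 [245 244 155] | 44 89.8 [245 243 157] | 46 88.0 [246 245 162] | 48 86.2 [245 244 158] | 50 84.5 [246 244 159] | 52 82.7 [231 197  89] | 54 80.9 [245 212  74] | 56 79.1 [245 233  84] | 58 77.3 [246 240  94] | 60 75.5 [245 248 106] | 62 73.7 [245 250 116] | 64 71.8 [245 251 123] | 66 70.0 [245 247 102] | 68 68.2 [245 233  90] | 70 66.3 [245 220  78] | 72 64.5 [244 200  68] | 74 62.6 [227 170  59] | 76 60.8 [176 129  44] | 78 58.9 [107  72  25] | 80 57.0 [85 46 25] | 82 55.2 [83 42 25] |
```

The last two pictures show the slip in the slot from the roller right up to the plate, with no gap at x≈99. The stick stands on the table at about (170,225) in the scene view, and everything else is unmoved. I'm handing in.

```bash
python3 -c "
from h import *
print(order.job_done())"
```

```text
the job is handed in; nothing more can be done
None
```

I fed the slip under the roller with the push stick and pressed it on the end plate at an estimated 7.7 N (peak stick force read about 16 N), then set the stick on the table clear of the rail with the slip resting against the plate, and handed the job in at about 25 s.

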